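# Set and lock the length stop of a framing jig

## Robot

A 6-joint arm with a two-finger parallel gripper is mounted at the origin on the work surface. World frame = base frame: x ahead of the robot, y to its left, z up, the work surface at z = 0. Lengths are in m, angles in rad, forces in N, time in s.
With the tool pointing down it reaches from about 0.275 to 0.825 m from the base axis. Payload 5.2 kg.
Tool frame: the origin (TCP) lies midway between the tips of the shut fingers; the grasp point (between the pads) lies 19 mm behind it; z points along the fingers, y is the line along which they close (so a half turn about z gives the same grasp; the last joint's range is limited). The gripper opens to 93 mm and grips with 3 to 60 N. Pads are 15 mm wide; open, the fingers measure 128 mm over their backs; the gripper's body (75 mm by 188 mm) begins 65 mm behind the grasp point.
Start: joints at [1.037, 0.259, 1.535, -0, 1.348, -0.203], TCP at [0.179, 0.52, 0.19] pointing down, gripper open.
Joint ranges: [-3.14, 3.14], [-0.91, 2.08], [0.19, 2.58], [-1.22, 4.36], [0.22, 2.71], [-3.12, 3.12]. Speed limits (rad/s): [2.57, 2.57, 3.14, 3.14, 3.14, 3.14].

## Interface

Orientations are given as a unit quaternion [w, x, y, z].
In Python, from bench import arm gives the robot as it stands.
- The arm moves only by the shell command python3 -m pendant 'ROWS' [OPENING]. ROWS is JSON, a list of rows, each an object with "translation": the shift along the world's x, y, z in cm, a list of three; "angular": the turn, a rotation vector about the world's x, y, z in rad, a list of three. A call has 1 to 12 rows; each row shifts and turns the commanded pose from where the row before left it; what a row does not reach is not made up. A row lasts 1/12 s, in which the tool goes at most 41.7 mm and 7.16 degrees, less where a joint would pass 70% of its speed; a pose out of reach is approached as far as the arm can. A call with a gripper value outside its range is refused whole. OPENING is the finger opening in cm, from 0 to 9.3, set as the call begins (- or left out, the last holds). The fingers move at their own pace and stop on an object; the grip force is fixed at half the most. Time passes only in rows, so rows that do not move let the fingers close. It gives the time, the measured TCP pose, the force, the opening and the grip force at its end, in the units of the state.
- arm.get_obs(): the state, without advancing time (a new reading comes with each control period).
- arm.snapshot(name): name is "scene" or "top" or "wrist"; returns a dict with "img" (400x640x3 uint8, red, green, blue), "intrinsics" (3x3 intrinsics, pixels), "rvec" (rotation vector, rad) and "tvec" (3), from world to camera coordinates, as OpenCV has them; the wrist camera has in their place "T_tool_cam" (4x4, takes a point from camera to tool coordinates, whose origin is the TCP and whose axes are the flange's). Camera axes: x right, y down, z forward; pixel columns grow to the right and rows downward; lengths in m; the calibration is good to about 2 mm. A picture is of the moment at which its call begins: read the wrist's pose just before it. There is no depth.
- arm.job_done(): hands the job in; it is judged then, once.
The state is a dict: "time_s": time; "q": joint angles; "joint_velocities": joint speeds; "joint_torque": joint torques, N m; "tcp_pos": TCP position; "tool_rot": TCP orientation; "force": force on the tool from outside, world axes, zero at the start; "ft_torque": the same for the moment, N m; "grip_width": opening from 0.0 (shut) to 1.0 (fully open); "finger_force": force on a finger pad.
Only numpy, scipy, OpenCV 4.12 (cv2) and the standard library are available. Lean on these libraries where they do the work, as an engineer would, in place of code of your own. Each camera call takes 0.05 s, during which the arm holds its last target. There are 200 camera calls.

## Task

Set the framing jig's sliding stop to the length of the sample moulding: slide the stop along so that it pushes the moulding gently up to the fixed end stop and no gap is left at either end. Then turn the knob clockwise (seen from above) until it bites and its resistance rises sharply, give it just one eighth of a turn (45 degrees) more, not further, and let go, leaving the stop tight and the other things on the bench alone.

Things in the scene. Friction and masses are not known exactly. Their poses are not given: they have to be found in the camera images.
- jig: Plywood jig board fixed to the bench, 130 (x) x 420 (y) x 18 mm; origin at the centre of its underside, z up. Its y axis runs along the channel, from the fixed end stop (-y end) to the sliding stop (+y end). The channel floor is the board's top; a fence 18 mm high at +x and a lip 8 mm high at -x leave it 37 mm wide, centred on x = 0.
- endstop_face (a point): Centre of the face of the fixed wooden end stop (72 wide, 34 mm high) at the jig's -y end, at y = -170 mm in the jig's frame; it faces the jig's +y. The moulding is to butt against it.
- moulding_mid (a point): Centre of the sample of dark wooden frame moulding, a loose bar 200 mm long (its y, along the jig's y), 34 wide, 20 high, about 0.15 kg, lying in the channel between the stops, at the start 10 to 35 mm short of the end stop. It is home when its centre is 100 mm from the end stop's face.
- stop_face (a point): Centre of the face of the sliding stop that pushes the moulding; it faces the jig's -y, axes as the jig's. The knob's axis is 30 mm behind this face.
- knob_grip (a point): Grip point of the black hand knob that stands on the sliding stop: on the knob's vertical axis, 13 mm below its top. The grip is an upright bar 48 mm long (this point's x), 14 mm thick (its y), over a disc of 48 mm diameter whose top lies 23 mm below this point. The knob does not rise or sink as it turns.
- knob: The same knob by its own frame (underside centre, x along the bar). Clockwise seen from above tightens: it turns freely (0.025 N m) for 30 to 135 degrees, different each time and not to be told from its direction; then it bites, the torque jumps to about 0.37 N m and climbs by 0.08 N m per rad. It stays where left and may be regripped; turned back it is loose at once.
- slidestop: Aluminium sliding stop, 60 mm long (y), 74 mm wide with its ears, its top 30 mm above the board; origin under the knob's axis, axes as the jig's. It slides only along the jig's y, 90 mm or more towards the end stop, against a steady friction of about 5 N (tight or not) and stays where left. The moulding adds about 1 N; the end stop is rigid.
- screw_nut (a point): Middle of the brass nut hidden inside the sliding stop, under the knob. As the knob is tightened the screw's tip and this nut draw together, only 0.25 mm per radian, and are level at the moment of biting: far too little to be read; it is given for the record of how tight the screw is.
- screw_tip (a point): Tip of the knob's screw, hidden inside the sliding stop, on the knob's axis; x along the knob's bar.
- oil: Amber bottle, 60 mm diameter, 150 mm high, a bystander on the right; origin at its underside.
- hammer: Hammer lying on the left, a bystander.
- turned_ring: Turned wooden ring, 110 mm outside diameter, 30 mm high, a bystander on the left; origin at its underside.
- tin: Steel tin, 70 mm diameter, 70 mm high, a bystander on the right; origin at its underside.
- moulding: The same moulding by its own origin, at the centre of its underside (10 mm below its centre).
There are look-alikes about, which are no part of the job. What is meant by the moulding is not yellow, and is the smaller of those in its own colour.

How it is judged:
On the way, in this order (a step that is already met when the one before it is completed fails the run):
1. the moulding is pushed up to the end stop and the sliding stop is up against it (y of moulding_mid in the frame of jig below -0.0675 m and y of stop_face in the frame of moulding_mid below 0.1025 m), for 0.2 s.
2. the knob is tightened until it bites, and an eighth of a turn more (z of screw_nut in the frame of screw_tip above 0.0001175 m), for 0.2 s.
At the end, for the whole second after the job is handed in: The moulding lies within 2.5 mm of the end stop and the sliding stop within 2.5 mm of the moulding; the knob stands 27 to 63 degrees (an eighth of a turn, give or take 18 degrees) past the point where its screw bites; everything is at rest (all of step 1 and z of screw_nut in the frame of screw_tip between 0.0001175 and 0.000275 m and linear speed of moulding below 0.01 m/s); the robot touches nothing.
It fails at once if the knob is turned more than 63 degrees past biting (overtightened) (z of screw_nut in the frame of screw_tip above 0.000275 m).
It fails at once if the moulding is pressed with more than 40 N against the end stop (contact force between moulding and jig above 40 N).
It fails at once if the bottle, tin, hammer or turned ring is moved by more than 15 mm (distance of any of oil, hammer, turned_ring, tin from where it was at the start of the episode above 0.015 m).
It also fails if it takes over 69 s, if anything falls off the work surface, if the arm or the gripper's body presses on something with over 40 N, if the wrist force passes 120 N, or if a joint passes its speed limit or range.

## Working session

There is one attempt and no reset: what is moved stays moved. The work goes in short steps, Python scripts to look and compute and a shell command to move; the robot and the scene stay as the last step left them, time stands still between calls to the robot, and variables do not carry over. Pictures are saved under pics/ and viewed, at most 10 in all, crops included, and the job is handed in when it is done.

```bash
ls; mkdir -p pics
cat > h.py <<'E'
import numpy as np, cv2
from bench import arm
def cam(s): 
    R=cv2.Rodrigues(np.array(s["rvec"],float))[0]; return R,np.array(s["tvec"],float).ravel(),np.array(s["intrinsics"],float)
def onplane(s,uv,z):
    R,t,K=cam(s); d=R.T@np.linalg.inv(K)@np.array([uv[0],uv[1],1.]); c=-R.T@t
    return c+d*(z-c[2])/d[2]
def proj(s,p):
    R,t,K=cam(s); q=K@(R@np.array(p)+t); return q[:2]/q[2]
E
python3 - <<'E'
from h import *
import pickle
for n in("scene","top"):
    s=arm.snapshot(n); cv2.imwrite(f"pics/{n}0.png",s["img"][:,:,::-1]); pickle.dump(s,open(f"{n}0.pkl","wb"))
    R,t,K=cam(s); print(n,-R.T@t,K[0,0])
o=arm.get_obs(); print(o)
E
```

```text
pics
scene [1.38107752 0.31809509 1.14542117] 482.3465060839305
top [0.30445692 0.01023688 1.40893775] 407.3068445178664
{'time_s': 0.1, 'q': array([ 1.03723338e+00,  2.59218775e-01,  1.53595086e+00,  2.37516303e-05,
        1.34799892e+00, -2.02802398e-01]), 'joint_velocities': array([-0.00170356, -0.00216134, -0.00228628, -0.00140183, -0.00113889,
        0.00146234]), 'joint_torque': array([ 1.32674766e-03, -4.38208973e+01, -2.84646767e+01,  7.17553357e-02,
        3.62418231e-02, -8.17537330e-05]), 'tcp_pos': array([0.17831733, 0.51973701, 0.18903766]), 'tool_rot': array([-2.94402856e-04,  1.64629977e-01,  9.86355083e-01, -7.30974331e-04]), 'force': array([-0.20150612, -0.02317062, -0.20162239]), 'ft_torque': array([-0.0456406 , -0.01637724,  0.00145826]), 'finger_force': 0.0, 'grip_width': 0.9998716859196766}
```

View pics/top0.png

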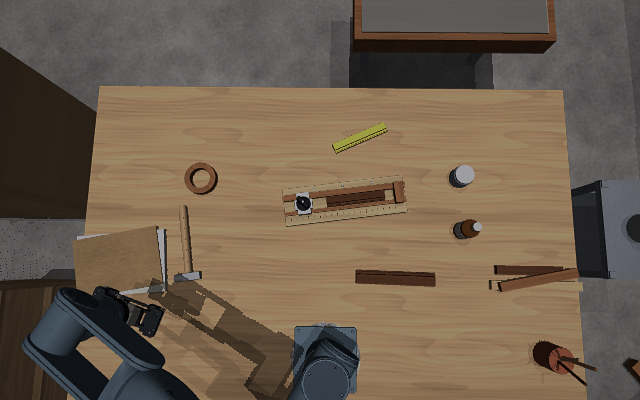

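View pics/scene0.png

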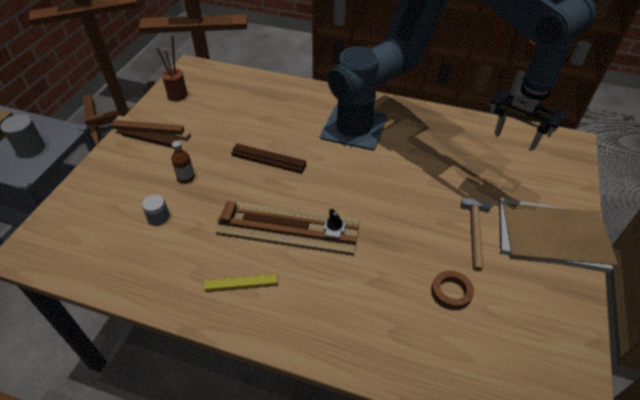

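The top view shows the jig at about (284–407, 178–225), with the end stop on the right (400,191), the dark moulding at (355,199) and the knob at (304,203). The scene view shows the knob at (335,218) and the end stop at (228,214). The dark bar at (395,278) and the yellow one are look-alikes.

Run:
```python
from h import *
import pickle
s=pickle.load(open("top0.pkl","rb"))
im=s["img"][165:240,270:420]; cv2.imwrite("pics/crop0.png",cv2.resize(im,None,fx=5,fy=5,interpolation=cv2.INTER_CUBIC)[:,:,::-1])
for n,uv,z in [("knob",(304,203),.09),("endstop",(400,191),.05),("yellow",(360,138),.01),("tin",(461,174),.07),("ring",(200,178),.03),("oil",(465,229),.1)]:
    print(n,onplane(s,uv,z).round(3))
w=arm.snapshot("wrist"); print(w["T_tool_cam"],w["intrinsics"])
```

```text
knob [0.507 0.076 0.09 ]
endstop [ 0.559 -0.246  0.05 ]
yellow [ 0.756 -0.115  0.01 ]
tin [ 0.615 -0.447  0.07 ]
ring [0.599 0.442 0.03 ]
oil [ 0.428 -0.442  0.1  ]
[[ 8.39782512e-04 -9.56420931e-01 -2.91990235e-01  8.08637218e-02]
 [ 9.99999647e-01  8.12412372e-04  2.14986705e-04  9.77533198e-05]
 [ 3.15986946e-05 -2.91990312e-01  9.56421276e-01 -1.95665928e-01]
 [ 0.00000000e+00  0.00000000e+00  0.00000000e+00  1.00000000e+00]] [[338.76284484   0.         321.64590144]
 [  0.         338.76284484 194.48006754]
 [  0.           0.           1.        ]]
```

View pics/crop0.png

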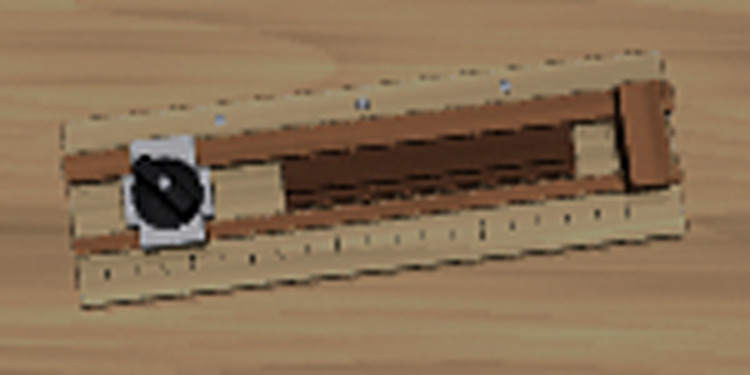

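The crop shows the board's corners near crop (62,123), (663,52), (687,235) and (80,308). The stop-to-moulding gap is about 73 px and the end gap about 44 px. The knob's bar runs from (145,160) to (190,215). I'll move above it with the fingers turned across the bar.

```bash
python3 - <<'E'
from h import *
import pickle
s=pickle.load(open("top0.pkl","rb"))
P=[onplane(s,(270+(u+.5)/5-.5,165+(v+.5)/5-.5),.018)[:2] for u,v in [(62,123),(663,52),(687,235),(80,308)]]
P=np.array(P);print(P.round(4),P.mean(0)); c,sz,a=cv2.minAreaRect(P.astype(np.float32));print(c,sz,a)
E
python3 -m pendant '[{"translation":[2.5,-3.2,0],"angular":[0,0,0.08]},{"translation":[2.5,-3.2,0],"angular":[0,0,0.08]},{"translation":[2.5,-3.2,0],"angular":[0,0,0.08]},{"translation":[2.5,-3.2,0],"angular":[0,0,0.08]},{"translation":[2.5,-3.2,0],"angular":[0,0,0.08]},{"translation":[2.5,-3.2,0],"angular":[0,0,0.08]},{"translation":[2.5,-3.2,0],"angular":[0,0,0.08]},{"translation":[2.5,-3.2,0],"angular":[0,0,0.08]},{"translation":[2.5,-3.2,0],"angular":[0,0,0.08]},{"translation":[2.5,-3.2,0],"angular":[0,0,0.08]},{"translation":[2.5,-3.2,0],"angular":[0,0,0.08]},{"translation":[2.5,-3.2,0],"angular":[0,0,0.08]}]'
python3 -m pendant '[{"translation":[1.5,-3,0],"angular":[0,0,0.05]},{"translation":[1.4,-3,0],"angular":[0,0,0]},{"translation":[0,0,0],"angular":[0,0,0]},{"translation":[0,0,0],"angular":[0,0,0]},{"translation":[0,0,0],"angular":[0,0,0]}]'
python3 - <<'E'
from h import *
import pickle
o=arm.get_obs(); print(o["tcp_pos"],o["tool_rot"],o["q"])
w=arm.snapshot("wrist"); w["pos"]=o["tcp_pos"];w["rot"]=o["tool_rot"]; pickle.dump(w,open("w1.pkl","wb"))
cv2.imwrite("pics/w1.png",w["img"][:,:,::-1])
E
```

```text
[[ 0.5655  0.1569]
 [ 0.6213 -0.2606]
 [ 0.493  -0.275 ]
 [ 0.4367  0.1408]] [ 0.52915509 -0.05949662]
(0.5290120840072632, -0.05994229018688202) (0.12987752258777618, 0.4223358631134033) 7.6117353439331055
time_s: 1.15
tcp_pos: [0.4793, 0.1343, 0.1897]
tool_rot: [-0.0, -0.311, 0.95, 0.0]
force: [0.3, 0.5, 0.9]
grip_width: 0.996
finger_force: 0.0
time_s: 1.57
tcp_pos: [0.507, 0.0765, 0.1894]
tool_rot: [-0.0, -0.333, 0.943, 0.001]
force: [0.4, 0.0, 1.0]
grip_width: 1.001
finger_force: 0.0
[0.50704223 0.07650763 0.18935624] [-4.65781508e-04 -3.32657424e-01  9.43047489e-01  5.05624587e-04] [-6.84757016e-02  1.92605417e-01  1.62168216e+00  5.75944445e-04
  1.32856122e+00 -2.31765088e+00]
```

View pics/w1.png

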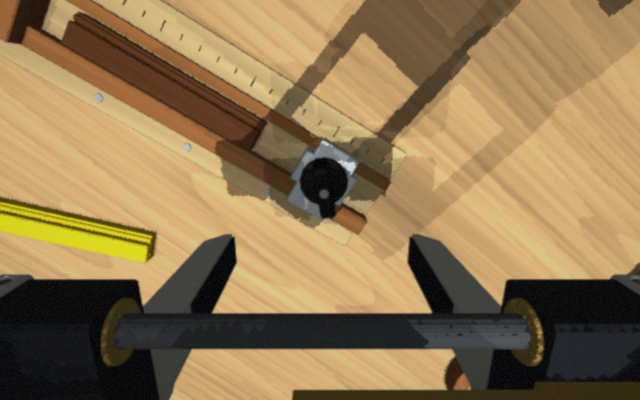

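The wrist view shows the knob at (324,181). Its bar end points down at about (327,210), nearly square to the finger closing line. I'll triangulate the disc and bar top.

```bash
cat >> h.py <<'E'
from scipy.spatial.transform import Rotation as Ro
def wray(w,uv):
    q=np.array(w["rot"]); T=np.eye(4); T[:3,:3]=Ro.from_quat(q[[1,2,3,0]]).as_matrix(); T[:3,3]=w["pos"]; T=T@np.array(w["T_tool_cam"])
    d=T[:3,:3]@np.linalg.inv(np.array(w["intrinsics"]))@np.array([uv[0],uv[1],1.]); return T[:3,3],d/np.linalg.norm(d)
def wplane(w,uv,z):
    c,d=wray(w,uv); return c+d*(z-c[2])/d[2]
E
python3 - <<'E'
from h import *
import pickle
w=pickle.load(open("w1.pkl","rb")); s=pickle.load(open("top0.pkl","rb"))
im=w["img"][130:250,260:400]; cv2.imwrite("pics/c1.png",cv2.resize(im,None,fx=5,fy=5,interpolation=cv2.INTER_CUBIC)[:,:,::-1])
# gripper-axis plane check: where jig axis plane (x=0) meets wrist ray through the disc
n=np.array([.991,.134,0]);c0=np.array([.529,-.0597,0])
for z in(.05,.06,.07,.08,.09):
    a=wplane(w,(324,181),z);b=onplane(s,(270+168/5,165+192/5),z);print(z,a.round(4),b.round(4),((a-c0)@n).round(4),((b-c0)@n).round(4))
E
```

```text
0.05 [0.5109 0.0824 0.05  ] [0.5117 0.079  0.05  ] 0.0011 0.0015
0.06 [0.5089 0.0806 0.06  ] [0.5102 0.0785 0.06  ] -0.0011 -0.0001
0.07 [0.507  0.0789 0.07  ] [0.5087 0.078  0.07  ] -0.0033 -0.0017
0.08 [0.505  0.0772 0.08  ] [0.5072 0.0775 0.08  ] -0.0055 -0.0033
0.09 [0.503  0.0755 0.09  ] [0.5056 0.077  0.09  ] -0.0076 -0.0048
```

View pics/c1.png

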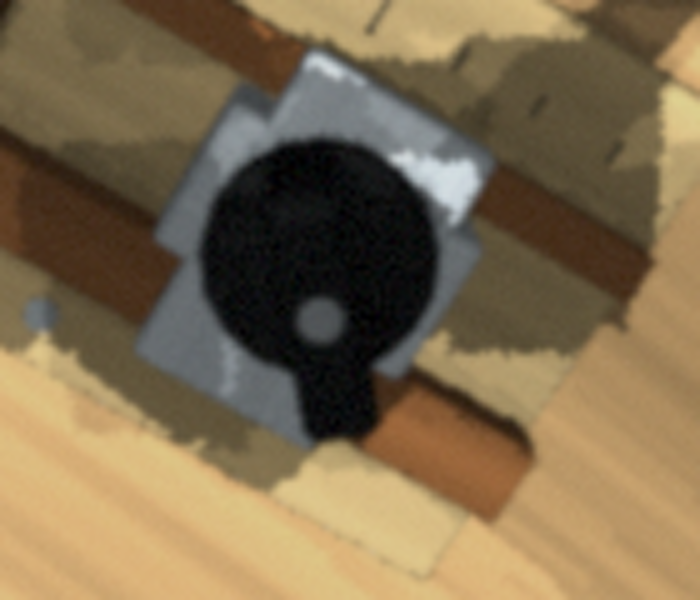

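The crop shows the disc centred at crop (320,256) and the grey cap on the axis at the bar's top at (321,320). The bar end is at (340,430).

Run:
```python
from h import *
import pickle
w=pickle.load(open("w1.pkl","rb")); s=pickle.load(open("top0.pkl","rb"))
f=lambda u,v:(260+(u+.5)/5-.5,130+(v+.5)/5-.5)
for zd in np.arange(.05,.085,.005):
    a=wplane(w,f(320,256),zd); b=wplane(w,f(321,320),zd+.036)
    e=wplane(w,f(336,436),zd+.036); t=onplane(s,(270+165/5,165+183/5),zd+.036)
    d=e-b; print(zd.round(3),a.round(4),b.round(4),"top",t.round(4),"barend",d.round(4),np.degrees(np.arctan2(d[1],d[0])).round(1))
c,d=wray(w,(321,194));print(c)
```

```text
0.05 [0.511  0.0819 0.05  ] [0.5132 0.0836 0.086 ] top [0.5122 0.0793 0.086 ] barend [0.016  0.0166 0.    ] 46.1
0.055 [0.51   0.0811 0.055 ] [0.5121 0.0826 0.091 ] top [0.5114 0.0791 0.091 ] barend [0.0157 0.0163 0.    ] 46.1
0.06 [0.509  0.0802 0.06  ] [0.5109 0.0816 0.096 ] top [0.5106 0.0788 0.096 ] barend [0.0154 0.016  0.    ] 46.1
0.065 [0.508  0.0794 0.065 ] [0.5098 0.0806 0.101 ] top [0.5099 0.0785 0.101 ] barend [0.0152 0.0157 0.    ] 46.1
0.07 [0.5071 0.0785 0.07  ] [0.5086 0.0797 0.106 ] top [0.5091 0.0783 0.106 ] barend [ 0.0149  0.0155 -0.    ] 46.1
0.075 [0.5061 0.0777 0.075 ] [0.5075 0.0787 0.111 ] top [0.5083 0.078  0.111 ] barend [0.0146 0.0152 0.    ] 46.1
0.08 [0.5051 0.0768 0.08  ] [0.5063 0.0777 0.116 ] top [0.5075 0.0778 0.116 ] barend [0.0144 0.0149 0.    ] 46.1
0.085 [0.5041 0.0759 0.085 ] [0.5052 0.0767 0.121 ] top [0.5067 0.0775 0.121 ] barend [0.0141 0.0146 0.    ] 46.1
[0.44451714 0.02475672 0.38506589]
```

Knob axis is at about (0.510, 0.080) and the disc top at z ≈ 0.06. I'll align, descend to TCP z ≈ 0.068 and close.

```bash
python3 -m pendant '[{"translation":[0.3,0.38,0],"angular":[0,0,0.07]},{"translation":[0,0,-2.5],"angular":[0,0,0]},{"translation":[0,0,-2.5],"angular":[0,0,0]},{"translation":[0,0,-2.5],"angular":[0,0,0]},{"translation":[0,0,-2.0],"angular":[0,0,0]},{"translation":[0,0,-1],"angular":[0,0,0]},{"translation":[0,0,-0.8],"angular":[0,0,0]},{"translation":[0,0,-0.5],"angular":[0,0,0]},{"translation":[0,0,-0.3],"angular":[0,0,0]},{"translation":[0,0,0],"angular":[0,0,0]},{"translation":[0,0,0],"angular":[0,0,0]}]'
python3 - <<'E'
from h import *
import pickle
o=arm.get_obs(); w=arm.snapshot("wrist"); w["pos"]=o["tcp_pos"];w["rot"]=o["tool_rot"]
cv2.imwrite("pics/w2.png",w["img"][:,:,::-1])
E
```

```text
time_s: 2.53
tcp_pos: [0.5113, 0.08, 0.0695]
tool_rot: [0.001, -0.366, 0.931, -0.0]
force: [-0.4, 0.1, 0.3]
grip_width: 1.005
finger_force: 0.0
```

View pics/w2.png

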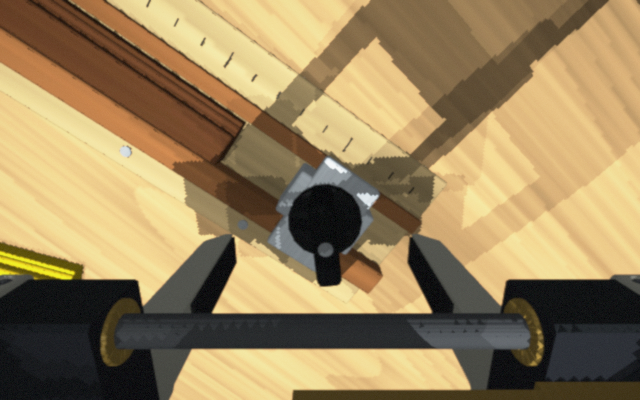

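The knob lies midway between the fingers (cap at (325,250)) and the bar is square to the pads. Closing.

```bash
python3 -m pendant '[{"translation":[0,0,0],"angular":[0,0,0]},{"translation":[0,0,0],"angular":[0,0,0]},{"translation":[0,0,0],"angular":[0,0,0]},{"translation":[0,0,0],"angular":[0,0,0]},{"translation":[0,0,0],"angular":[0,0,0]},{"translation":[0,0,0],"angular":[0,0,0]},{"translation":[0,0,0],"angular":[0,0,0]},{"translation":[0,0,0],"angular":[0,0,0]},{"translation":[0,0,0],"angular":[0,0,0]},{"translation":[0,0,0],"angular":[0,0,0]},{"translation":[0,0,0],"angular":[0,0,0]},{"translation":[0,0,0],"angular":[0,0,0]}]' 1.0
python3 -c "
from h import *;o=arm.get_obs();print(o['ft_torque'],o['joint_torque'],o['tcp_pos'])"
```

```text
time_s: 3.58
tcp_pos: [0.5106, 0.08, 0.0688]
tool_rot: [-0.0, -0.366, 0.931, 0.0]
force: [-1.0, 0.8, 0.6]
grip_width: 0.194
finger_force: 0.9
[0.34923054 0.29000935 0.03790673] [-5.12504869e-02 -4.25094688e+01 -2.39572406e+01 -1.72490361e-01
 -7.30985845e-02  6.32217489e-03] [0.51058769 0.08001408 0.06876021]
```

```bash
python3 -m pendant '[{"translation":[0,0,0],"angular":[0,0,0]},{"translation":[0,0,0],"angular":[0,0,0]},{"translation":[0,0,0],"angular":[0,0,0]},{"translation":[0,0,0],"angular":[0,0,0]},{"translation":[0,0,0],"angular":[0,0,0]},{"translation":[0,0,0],"angular":[0,0,0]}]' 0.5
python3 -c "
from h import *;o=arm.get_obs();print(o['ft_torque'],o['joint_torque'],o['tcp_pos'])"
```

```text
time_s: 4.08
tcp_pos: [0.5101, 0.0804, 0.0687]
tool_rot: [-0.0, -0.366, 0.931, 0.0]
force: [-3.6, 4.0, 3.6]
grip_width: 0.14
finger_force: 29.3
[0.88474153 0.61440733 0.05468862] [-2.39213929e+00 -4.13869107e+01 -2.50921512e+01 -1.36944160e+00
 -1.24780811e+00 -2.88718077e-02] [0.51011301 0.08044007 0.0687217 ]
```

Gripped. Drag along the channel direction (0.134, −0.991).

```bash
python3 -m pendant '[{"translation":[0.05,-0.4,0],"angular":[0,0,0]},{"translation":[0.055,-0.4,0],"angular":[0,0,0]},{"translation":[0.055,-0.4,0],"angular":[0,0,0]},{"translation":[0.055,-0.4,0],"angular":[0,0,0]},{"translation":[0.055,-0.4,0],"angular":[0,0,0]},{"translation":[0.055,-0.4,0],"angular":[0,0,0]},{"translation":[0.055,-0.4,0],"angular":[0,0,0]},{"translation":[0.055,-0.4,0],"angular":[0,0,0]},{"translation":[0.055,-0.4,0],"angular":[0,0,0]},{"translation":[0.055,-0.4,0],"angular":[0,0,0]},{"translation":[0,0,0],"angular":[0,0,0]}]'
python3 -c "
from h import *;o=arm.get_obs();print(o['ft_torque'],o['tcp_pos'])"
```

```text
time_s: 5.0
tcp_pos: [0.5157, 0.0397, 0.0687]
tool_rot: [-0.0, -0.366, 0.931, 0.0]
force: [-4.1, 2.6, 3.6]
grip_width: 0.142
finger_force: 29.3
[ 0.65520192  0.55854333 -0.01013496] [0.515742   0.03971685 0.06871848]
```

```bash
python3 -m pendant '[{"translation":[0.04,-0.3,0],"angular":[0,0,0]},{"translation":[0.04,-0.3,0],"angular":[0,0,0]},{"translation":[0.04,-0.3,0],"angular":[0,0,0]},{"translation":[0.04,-0.3,0],"angular":[0,0,0]},{"translation":[0.04,-0.3,0],"angular":[0,0,0]},{"translation":[0.04,-0.3,0],"angular":[0,0,0]},{"translation":[0.04,-0.3,0],"angular":[0,0,0]},{"translation":[0.04,-0.3,0],"angular":[0,0,0]},{"translation":[0,0,0],"angular":[0,0,0]}]'
python3 - <<'E'
from h import *
import pickle
o=arm.get_obs();print(o['ft_torque'],o['tcp_pos'])
s=arm.snapshot("top"); im=s["img"][165:240,270:420]; cv2.imwrite("pics/crop2.png",cv2.resize(im,None,fx=5,fy=5,interpolation=cv2.INTER_CUBIC)[:,:,::-1])
E
```

```text
time_s: 5.75
tcp_pos: [0.5189, 0.0163, 0.0687]
tool_rot: [-0.0, -0.366, 0.931, 0.0]
force: [-2.8, 4.3, 3.9]
grip_width: 0.143
finger_force: 29.3
[ 0.86503144  0.58978908 -0.01715188] [0.51889546 0.01629331 0.06869902]
```

View pics/crop2.png

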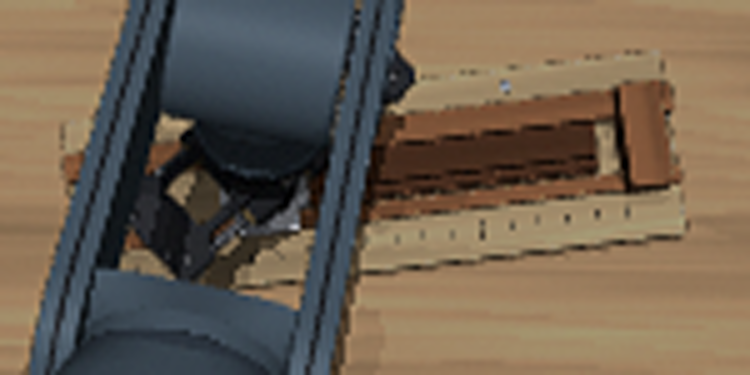

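The moulding's end is now at crop x ≈ 597 and the end stop's face at about 618, so roughly 15 mm remains (the computed home is knob y ≈ 0.000).

```bash
python3 -m pendant '[{"translation":[0.027,-0.2,0],"angular":[0,0,0]},{"translation":[0.027,-0.2,0],"angular":[0,0,0]},{"translation":[0.027,-0.2,0],"angular":[0,0,0]},{"translation":[0.027,-0.2,0],"angular":[0,0,0]},{"translation":[0.027,-0.2,0],"angular":[0,0,0]},{"translation":[0.027,-0.2,0],"angular":[0,0,0]},{"translation":[0,0,0],"angular":[0,0,0]}]'
python3 -m pendant '[{"translation":[0.013,-0.1,0],"angular":[0,0,0]},{"translation":[0.013,-0.1,0],"angular":[0,0,0]},{"translation":[0,0,0],"angular":[0,0,0]}]'
```

```text
time_s: 6.38
tcp_pos: [0.5205, 0.0045, 0.0687]
tool_rot: [-0.0, -0.366, 0.931, 0.001]
force: [-3.2, 3.4, 3.8]
grip_width: 0.14
finger_force: 29.3
time_s: 6.63
tcp_pos: [0.5207, 0.0027, 0.0687]
tool_rot: [-0.0, -0.366, 0.931, 0.001]
force: [-3.6, 5.9, 3.9]
grip_width: 0.139
finger_force: 29.3
```

```bash
R='{}'; for i in 1; do python3 -m pendant '[{"translation":[0.007,-0.05,0],"angular":[0,0,0]},{"translation":[0.007,-0.05,0],"angular":[0,0,0]},{"translation":[0,0,0],"angular":[0,0,0]}]' | grep -E 'tcp|force:'; done
python3 -m pendant '[{"translation":[0.007,-0.05,0],"angular":[0,0,0]},{"translation":[0,0,0],"angular":[0,0,0]}]' | grep -E 'tcp|force:'
```

```text
tcp_pos: [0.5208, 0.0018, 0.0687]
force: [-3.1, 6.0, 3.1]
finger_force: 29.3
tcp_pos: [0.5209, 0.0013, 0.0687]
force: [-3.5, 4.9, 4.0]
finger_force: 29.3
```

```bash
python3 -m pendant '[{"translation":[0.007,-0.05,0],"angular":[0,0,0]},{"translation":[0.007,-0.05,0],"angular":[0,0,0]},{"translation":[0,0,0],"angular":[0,0,0]}]' | grep -E 'tcp|force:'
python3 -m pendant '[{"translation":[0.007,-0.05,0],"angular":[0,0,0]},{"translation":[0,0,0],"angular":[0,0,0]}]' | grep -E 'tcp|force:'
python3 -m pendant '[{"translation":[0.007,-0.05,0],"angular":[0,0,0]},{"translation":[0,0,0],"angular":[0,0,0]}]' | grep -E 'tcp|force:'
```

```text
tcp_pos: [0.5211, 0.0003, 0.0687]
force: [-3.1, 6.1, 3.8]
finger_force: 29.3
tcp_pos: [0.5211, -0.0001, 0.0687]
force: [-2.3, 6.2, 4.7]
finger_force: 29.3
tcp_pos: [0.5211, -0.0002, 0.0687]
force: [-2.3, 7.3, 3.8]
finger_force: 29.3
```

```bash
python3 -m pendant '[{"translation":[0.007,-0.05,0],"angular":[0,0,0]},{"translation":[0,0,0],"angular":[0,0,0]}]' | grep -E 'tcp|force:'
python3 -m pendant '[{"translation":[0.007,-0.05,0],"angular":[0,0,0]},{"translation":[0,0,0],"angular":[0,0,0]}]' | grep -E 'tcp|force:'
```

```text
tcp_pos: [0.5211, -0.0003, 0.0687]
force: [-3.4, 9.0, 4.7]
finger_force: 29.4
tcp_pos: [0.521, -0.0005, 0.0687]
force: [-3.1, 9.1, 4.6]
finger_force: 29.4
```

```bash
python3 -m pendant '[{"translation":[0.013,-0.1,0],"angular":[0,0,0]},{"translation":[0,0,0],"angular":[0,0,0]},{"translation":[0,0,0],"angular":[0,0,0]}]' | grep -E 'tcp|force:'
python3 - <<'E'
from h import *
o=arm.get_obs();print(o['ft_torque'],o['joint_torque'],o['q'])
s=arm.snapshot("top"); im=s["img"][165:240,345:420]; cv2.imwrite("pics/crop3.png",cv2.resize(im,None,fx=7,fy=7,interpolation=cv2.INTER_CUBIC)[:,:,::-1])
E
```

```text
tcp_pos: [0.5211, -0.0008, 0.0687]
force: [-2.8, 11.7, 4.5]
finger_force: 29.4
[ 2.37678527e+00  6.92607060e-01 -1.77361152e-04] [-6.12795979e+00 -4.11949253e+01 -2.58770746e+01 -3.53845283e+00
 -2.05813922e+00 -2.91171722e-02] [-0.2187053   0.32381855  1.76705254  0.00427815  1.05294465 -2.54043007]
```

View pics/crop3.png

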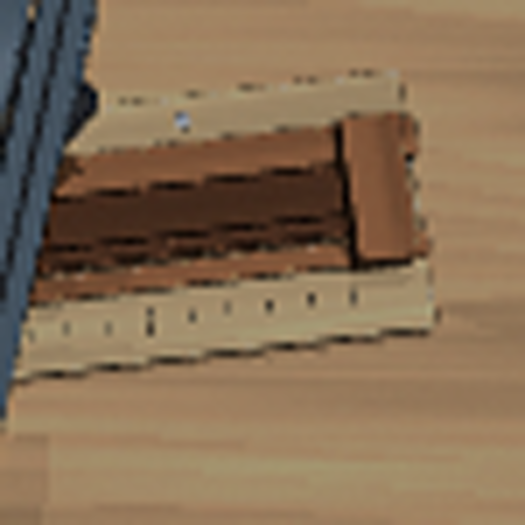

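The moulding now butts against the end stop (crop (345,210), no gap) with about 12 N. I'll ease the pressure slightly and start turning clockwise: the first 23° are surely free.

```bash
cat > r.py <<'E'
from h import *
o=arm.get_obs();q=np.array(o["tool_rot"]);m=Ro.from_quat(q[[1,2,3,0]]).as_matrix()
print(round(o["time_s"],2),"yaw",np.degrees(np.arctan2(m[1,1],m[0,1])).round(2),"tz",np.round(o["ft_torque"],3),"j6",round(o["joint_torque"][5],3),"q6",o["q"][5].round(3),"F",np.round(o["force"],1),"p",np.round(o["tcp_pos"],4),"w",round(o["grip_width"]*93,2))
E
python3 r.py
python3 -m pendant '[{"translation":[-0.01,0.08,0],"angular":[0,0,0]},{"translation":[0,0,0],"angular":[0,0,-0.05]},{"translation":[0,0,0],"angular":[0,0,-0.05]},{"translation":[0,0,0],"angular":[0,0,-0.05]},{"translation":[0,0,0],"angular":[0,0,-0.05]}]' >/dev/null; python3 r.py
python3 -m pendant '[{"translation":[0,0,0],"angular":[0,0,-0.05]},{"translation":[0,0,0],"angular":[0,0,-0.05]},{"translation":[0,0,0],"angular":[0,0,-0.05]},{"translation":[0,0,0],"angular":[0,0,-0.05]}]' >/dev/null; python3 r.py
python3 -m pendant '[{"translation":[0,0,0],"angular":[0,0,0]},{"translation":[0,0,0],"angular":[0,0,0]}]' >/dev/null; python3 r.py
```

```text
8.27 yaw 132.91 tz [ 2.325  0.655 -0.018] j6 -0.027 q6 -2.54 F [-3.3 11.3  3.9] p [ 0.521  -0.0008  0.0686] w 13.29
8.68 yaw 121.32 tz [1.819 0.544 0.069] j6 -0.774 q6 -2.337 F [-2.3  9.8  4.2] p [ 0.5211 -0.0006  0.0687] w 13.17
9.02 yaw 109.86 tz [ 1.811  0.517 -0.006] j6 -0.774 q6 -2.137 F [-2.8  8.9  4.3] p [ 0.5212 -0.0007  0.0687] w 13.14
9.18 yaw 109.99 tz [ 1.831  0.485 -0.024] j6 0.086 q6 -2.139 F [-2.4  9.3  3.2] p [ 0.5212 -0.0007  0.0687] w 12.39
```

```bash
for i in 1; do 
python3 -m pendant '[{"translation":[0,0,0],"angular":[0,0,-0.035]},{"translation":[0,0,0],"angular":[0,0,-0.035]}]' >/dev/null; python3 r.py
python3 -m pendant '[{"translation":[0,0,0],"angular":[0,0,-0.035]},{"translation":[0,0,0],"angular":[0,0,-0.035]}]' >/dev/null; python3 r.py
python3 -m pendant '[{"translation":[0,0,0],"angular":[0,0,-0.035]},{"translation":[0,0,0],"angular":[0,0,-0.035]}]' >/dev/null; python3 r.py
python3 -m pendant '[{"translation":[0,0,0],"angular":[0,0,-0.035]},{"translation":[0,0,0],"angular":[0,0,-0.035]}]' >/dev/null; python3 r.py
python3 -m pendant '[{"translation":[0,0,0],"angular":[0,0,-0.035]},{"translation":[0,0,0],"angular":[0,0,-0.035]}]' >/dev/null; python3 r.py
done
```

```text
9.35 yaw 105.91 tz [ 1.84   0.501 -0.018] j6 -0.611 q6 -2.067 F [-2.4  8.7  4.4] p [ 0.5213 -0.0008  0.0687] w 13.09
9.52 yaw 101.89 tz [1.777 0.517 0.014] j6 -0.537 q6 -1.997 F [-2.4  9.2  4.4] p [ 0.5213 -0.0008  0.0687] w 13.09
9.68 yaw 97.88 tz [1.758 0.449 0.144] j6 -0.455 q6 -1.927 F [-2.   9.8  2.9] p [ 0.5213 -0.0009  0.0687] w 13.25
9.85 yaw 93.9 tz [1.733 0.455 0.374] j6 -0.201 q6 -1.858 F [-3.   9.7  4.3] p [ 0.5214 -0.0009  0.0687] w 13.68
10.02 yaw 89.9 tz [1.65  0.423 0.383] j6 -0.201 q6 -1.788 F [-2.6  8.8  2.8] p [ 0.5214 -0.001   0.0687] w 13.41
```

Torque jumped from ~0 to 0.37 N m: wind-up began near yaw ≈ 100° and it slips into turning near 94°, so the knob bit at tool yaw ≈ 100° with about 6° of lag. Next I'll turn on most of the way and check for slip with the wrist camera.

```bash
python3 -c "
from h import *
cv2.imwrite('pics/a.png',arm.snapshot('wrist')['img'][:,:,::-1])"
python3 -m pendant '[{"translation":[0,0,0],"angular":[0,0,-0.05]},{"translation":[0,0,0],"angular":[0,0,-0.05]},{"translation":[0,0,0],"angular":[0,0,-0.05]},{"translation":[0,0,0],"angular":[0,0,-0.05]}]' >/dev/null; python3 r.py
python3 -m pendant '[{"translation":[0,0,0],"angular":[0,0,-0.05]},{"translation":[0,0,0],"angular":[0,0,-0.05]},{"translation":[0,0,0],"angular":[0,0,-0.05]},{"translation":[0,0,0],"angular":[0,0,-0.05]}]' >/dev/null; python3 r.py
python3 -m pendant '[{"translation":[0,0,0],"angular":[0,0,-0.05]},{"translation":[0,0,0],"angular":[0,0,-0.05]},{"translation":[0,0,0],"angular":[0,0,-0.05]},{"translation":[0,0,0],"angular":[0,0,0]}]' >/dev/null; python3 r.py
python3 -c "
from h import *
b=arm.snapshot('wrist')['img'][:,:,::-1];cv2.imwrite('pics/b.png',b);a=cv2.imread('pics/a.png')
f=lambda i:cv2.resize(i[160:310,255:390],None,fx=2.9,fy=2.9,interpolation=cv2.INTER_CUBIC)
cv2.imwrite('pics/ab.png',cv2.convertScaleAbs(np.hstack([f(a),f(b)]),alpha=2,beta=20))"
```

```text
10.4 yaw 78.41 tz [1.511 0.389 0.411] j6 -0.421 q6 -1.587 F [-1.8  7.8  3.9] p [ 0.5214 -0.0011  0.0687] w 13.6
10.73 yaw 66.95 tz [1.376 0.457 0.377] j6 -0.403 q6 -1.387 F [-2.9  8.6  2.3] p [ 0.5214 -0.0013  0.0687] w 13.5
11.07 yaw 58.35 tz [1.365 0.449 0.389] j6 1.039 q6 -1.237 F [-1.6  7.2  4.2] p [ 0.5213 -0.0013  0.0687] w 13.34
```

View pics/ab.png

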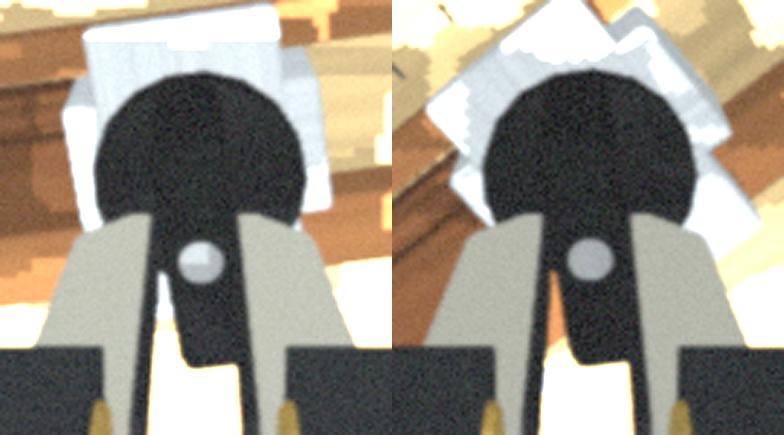

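The bar sits about 5° askew in the pads in both frames, so there was no slip during the turn. The knob is now about 36° past the bite, so 9° more, then open.

```bash
python3 -m pendant '[{"translation":[0,0,0],"angular":[0,0,-0.05]},{"translation":[0,0,0],"angular":[0,0,-0.05]},{"translation":[0,0,0],"angular":[0,0,-0.05]},{"translation":[0,0,0],"angular":[0,0,0]},{"translation":[0,0,0],"angular":[0,0,0]},{"translation":[0,0,0],"angular":[0,0,0]}]' >/dev/null; python3 r.py
python3 -c "
from h import *
cv2.imwrite('pics/c.png',arm.snapshot('wrist')['img'][:,:,::-1])"
python3 -m pendant '[{"translation":[0,0,0],"angular":[0,0,0]},{"translation":[0,0,0],"angular":[0,0,0]},{"translation":[0,0,0],"angular":[0,0,0]},{"translation":[0,0,0],"angular":[0,0,0]},{"translation":[0,0,0],"angular":[0,0,0]},{"translation":[0,0,0],"angular":[0,0,0]},{"translation":[0,0,0],"angular":[0,0,0]},{"translation":[0,0,0],"angular":[0,0,0]},{"translation":[0,0,0],"angular":[0,0,0]},{"translation":[0,0,0],"angular":[0,0,0]}]' 6 >/dev/null; python3 r.py
python3 -m pendant '[{"translation":[0,0,1],"angular":[0,0,0]},{"translation":[0,0,2],"angular":[0,0,0]},{"translation":[0,0,3],"angular":[0,0,0]},{"translation":[0,0,3],"angular":[0,0,0]},{"translation":[0,0,2],"angular":[0,0,0]},{"translation":[0,0,1],"angular":[0,0,0]},{"translation":[0,0,0],"angular":[0,0,0]},{"translation":[0,0,0],"angular":[0,0,0]},{"translation":[0,0,0],"angular":[0,0,0]}]' >/dev/null; python3 r.py
python3 -c "
from h import *
a=arm.snapshot('wrist')['img'][:,:,::-1];b=cv2.imread('pics/c.png')
f=lambda i:cv2.resize(i[130:300,200:400],None,fx=2,fy=2,interpolation=cv2.INTER_CUBIC)
cv2.imwrite('pics/end.png',cv2.convertScaleAbs(np.hstack([f(b),f(a)]),alpha=1.7,beta=20))"
```

```text
11.62 yaw 49.9 tz [1.274 0.529 0.385] j6 0.394 q6 -1.09 F [-3.5  6.9  3.4] p [ 0.5212 -0.0015  0.0687] w 13.49
12.5 yaw 49.85 tz [-0.005 -0.067 -0.017] j6 0.0 q6 -1.089 F [ 0.2 -0.1  0.5] p [ 0.5218 -0.0028  0.0688] w 59.67
13.25 yaw 49.85 tz [-0.039  0.033  0.013] j6 0.0 q6 -1.089 F [-0.6 -0.4 -0.9] p [ 0.5208 -0.0025  0.1873] w 59.57
```

View pics/end.png

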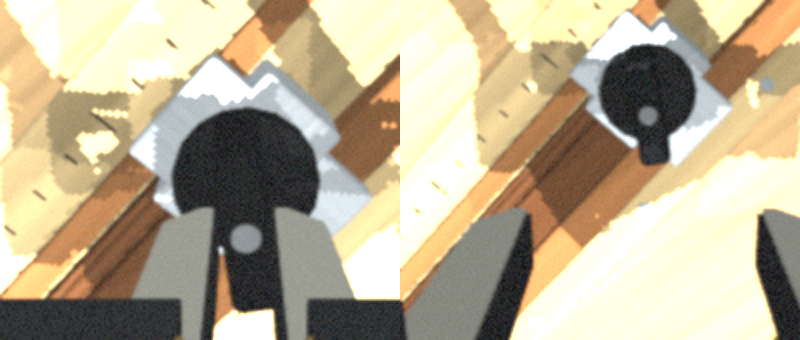

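The right half shows the released knob, with its cap at wrist (324,188), its bar end at (327,211) and the stop flush on the moulding. The bar direction has changed by about 79° since the start, which agrees with about 44° past the bite. Handing in.

```bash
python3 -c "
from h import *
print(arm.job_done())"
```

```text
the job is handed in; nothing more can be done
None
```

I pushed the moulding up to the end stop with the sliding stop tight against it, turned the knob an estimated 44° past its bite, let go and handed the job in; the interface returned no verdict.

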